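# Open the spring jaw of the core clamp and hold it open

## Task

Set the core clamp for the next core: with the handwheel, and not by pushing the jaw itself, wind the back jaw until its pointer is level with the ridge of the rear index tab. Then pull the spring jaw out by its black handle until its pointer is level with the ridge of the front index tab, and finish while still holding it there against its spring, so that I can drop the core in. Leave the core, the tub, the tape and the small toroid where they are.

Things in the scene. Friction and masses are not known exactly. Their poses are not given: they have to be found in the camera images.
- fixture: the core clamp: grey base plate 124 x 330 x 12 mm fixed on the bench (plate centre 20 mm towards +y from the origin); origin on the bench top under the track's centre line. Its x axis points away from the robot at yaw 0; the track runs along its y axis: knurled handwheel at the +y end (left), pull handle at the -y end (right). Two jaws (tops 53 mm above the bench) stand on the track between them; an aluminium index rail runs along its -x edge, with two index tabs on it
- handwheel (a joint): angle of the handwheel, rad, 0 at the start, limit 5.2; grows turning clockwise seen from above, and each rad moves the back jaw 10 mm towards the fixture's +y (away from the spring jaw) by a rack. Needs about 0.07 N m, stays where it is left. The marks need 2.4 to 4.0 rad
- wheel_grip (a point): centre of the handwheel's rim, on its upright axis, 86 mm above the bench: round black wheel 56 mm in diameter, rim 28 mm high (72 to 100 mm above the bench); it can be gripped across its diameter from above at any yaw. Below it, a dark bridge 84 x 36 mm whose top is 57 mm above the bench
- back_jaw: the jaw nearer the handwheel, 70 mm wide across the track, moved only by the handwheel; origin in the middle of the track at bench height, in line with its pointer. Not to be pushed
- back_pointer (a point): tip of the back jaw's pointer, a 4 mm wide steel blade that points from the jaw to the index rail, 37 mm above the bench
- rear_tab: index tab on the rail nearer the handwheel (beside the back jaw), fixed: dark saddle 22 x 12 x 6 mm with a 3 mm wide steel ridge along the fixture's x on its top; origin on the rail's top at the ridge's middle, axes parallel to the fixture's. The pointer is level when its y in this frame is 0
- spring_jaw: the jaw nearer the pull handle, with rod and handle; slides towards the fixture's -y (away from the back jaw) up to 68 mm; a spring pulls it home: 4.4 N at home and 110 N/m more (about 8 to 11 N at the marks). Origin in the middle of the track at bench height, in line with its pointer
- handle_grip (a point): grip point of the spring jaw's handle: upright black block, 14 mm thick along the track, 50 mm wide across it, from 44 to 88 mm above the bench; this point lies at its middle, 72 mm above the bench and 110 mm towards the fixture's -y from the jaw's origin. An end bracket 46 mm high stands on its jaw side, 9 mm from the block's face when home, so keep the fingertips above 48 mm there
- spring_pointer (a point): tip of the spring jaw's pointer, a blade like the other, 37 mm above the bench
- front_tab: index tab on the rail nearer the pull handle (25 to 53 mm from the spring pointer's start, towards -y), fixed, same shape and frame as the other tab
- core: bare grey ring core, 80 mm across, 26 mm high, lying to the right; origin under its centre; leave alone
- tub: small plastic tub, 71 mm across, 40 mm high; origin under its centre; leave alone
- tape: yellow tape roll lying flat, 81 mm across, 19 mm high; origin under its centre; leave alone
- small_toroid: small wound toroid, 70 mm across, 58 mm high; origin under its centre; leave alone

How it is judged (in metres and radians):
On the way, in this order (a step that is already met when the one before it is completed fails the run):
1. the back jaw's pointer is wound level with the rear tab's ridge (within 4 mm) (y of back_pointer in the frame of rear_tab between -0.004 and 0.004 m), for 0.3 s.
2. the spring jaw's pointer is pulled level with the front tab's ridge (within 4 mm) by the fingers (y of spring_pointer in the frame of front_tab between -0.004 and 0.004 m and contact force between the fingers and spring_jaw above 3 N), for 0.3 s.
At the end, for the whole second after the job is handed in: the fingers still hold the spring jaw's handle against its spring (more than 3 N), still, with its pointer within 4 mm of the front tab's ridge along the track; the back jaw's pointer is within 4 mm of the rear tab's ridge; none of the loose things props the spring jaw (all of step 1 and all of step 2 and linear speed of spring_jaw below 0.01 m/s and contact force between each of core, tub, tape, small_toroid and spring_jaw below 0.3 N); the arm keeps its last pose, push and grip.
It fails at once if the back jaw is pushed directly (more than 4 N) instead of wound (contact force between any of the arm, the fingers and back_jaw above 4 N).
It fails at once if the grey ring core is moved more than 20 mm (distance of core from where it was at the start of the episode above 0.02 m).
It fails at once if the tub of offcuts is moved more than 20 mm (distance of tub from where it was at the start of the episode above 0.02 m).
It fails at once if the yellow tape roll is moved more than 20 mm (distance of tape from where it was at the start of the episode above 0.02 m).
It fails at once if the small wound toroid is moved more than 20 mm (distance of small_toroid from where it was at the start of the episode above 0.02 m).
It also fails if it takes over 53 s, if anything falls off the work surface, if the arm or the gripper's body presses on something with over 40 N, if the wrist force passes 120 N, or if a joint passes its speed limit or range.

## Robot

A 7-joint arm with a two-finger parallel gripper is mounted at the origin on a cart in front of the work surface, level with it; the furniture and walls round the work are solid. World frame = base frame: x ahead of the robot, y to its left, z up, the work surface at z = 0. Lengths are in m, angles in degrees, forces in N, time in s.
With the tool pointing down it reaches from about 0.425 to 0.875 m from the base axis. Payload 4.7 kg.
Tool frame: the origin (TCP) lies at the very end of the fingers, on their centre line; the grasp point (between the pads) lies 19 mm behind it; z points along the fingers, y is the direction in which the jaws open and shut (so a half turn about z gives the same grasp; the last joint's range is limited). The gripper opens to 87 mm and grips with 3 to 60 N. Pads are 19 mm wide; open, the fingers measure 117 mm over their backs; the gripper's body (75 mm by 190 mm) begins 51 mm behind the grasp point.
Start: joints at [-66.228, 18.392, -4.016, 83.108, 1.295, 78.541, -3.26], TCP at [0.254, 0.598, 0.223] pointing down, gripper open.
Joint ranges: [-163.93, 163.93], [-17.29, 119.83], [-79.2, 71.16], [3.27, 140.29], [-89.18, 269.18], [5.43, 117.66], [-154.24, 154.24]. Speed limits (degrees/s): [147.25, 147.25, 180, 180, 180, 180, 180].

## Interface

Orientations are given as [roll, pitch, yaw] about the fixed x, y, z axes, in that order (R = Rz(yaw) Ry(pitch) Rx(roll)).
In Python, from cell import monitor, read_camera, camera_info, env, look_for gives the robot as it stands.
- The arm moves only by the tool servo_tool, never from a script. Its argument "commands" is one flat list of numbers, 6 for each row, row after row: the shift along the tool's x, y, z in mm, then the turn, a rotation vector about the tool's x, y, z in degrees. A call has 1 to 10 rows; each row shifts and turns the commanded pose from where the row before left it, along the tool's axes as they then stand; what a row does not reach is not made up. A row lasts 1/10 s, in which the tool goes at most 50 mm and 8.59 degrees, less where a joint would pass 70% of its speed; a pose out of reach is approached as far as the arm can. A call is refused whole if a number of a shift passes 50 or a number of a turn 8.59, either way. A call with a gripper value outside its range is refused whole. "jaw" is the finger opening in mm, from 0 to 87, set as the call begins (left out, the last holds). The fingers move at their own pace and stop on an object; "newtons" is the grip in N (left out, the last holds). Time passes only in rows, so rows that do not move let the fingers close. It gives the time, the measured TCP pose, the force and the opening at its end, in the units of the state.
- monitor.get_obs(): the state, without advancing time (a new reading comes with each control period).
- read_camera(name): name is "side" or "top" or "wrist"; returns (picture, depth): 384x512x3 uint8, red, green, blue; 384x512 float32, m along the optical axis (not along the pixel's ray), 0 where there is no reading.
- camera_info(name): a dict with "camera_matrix" (3x3 intrinsics, pixels), "k1" (the pictures are not rectified: a ray, as slopes to the right and down, at radius r is drawn at 1 + k1 r^2 times it, then the intrinsics apply), "R" (3x3) and "t" (3): a world point X has camera coordinates R X + t; the wrist camera has in their place "T_tool_cam" (4x4, takes a point from camera to tool coordinates, whose origin is the TCP and whose axes are the flange's). Camera axes: x right, y down, z forward; pixel columns grow to the right and rows downward; lengths in m; the calibration is good to about 2 mm. A picture is of the moment at which its call begins: read the wrist's pose just before it. camera_info takes no time and is no camera call.
- env.sign_off(): hands the job in, once; it reports no verdict.
Trained networks look in the newest picture that a camera, given by its name, has taken for a name from the list of things; names that differ only in an ending like _2 or _b are one class to them, and where a whole thing is asked for, a point or a joint stands for the part that bears it (a point fixed in the world has none). Each returns a list of dicts, best first, with "conf" (0 to 1); they miss things now and then, are a little off and sometimes report something else, mostly with a low value. They report only what shows in the picture. A call takes as long as a camera call.
- look_for(camera, label): "box" ([left, top, width, height] in pixels, round what is visible of it).
The state is a dict: "time_s": time; "qpos": joint angles; "joint_velocities": joint speeds; "effort": joint torques, N m; "tool_pos": TCP position; "tool_rot": TCP orientation; "force": force on the tool from outside, world axes, zero at the start; "wrist_torque": the same for the moment, N m; "grip_width": finger opening in m.
Only numpy, scipy, OpenCV 4.12 (cv2) and the standard library are available. Lean on these libraries where they do the work, as an engineer would, in place of code of your own. Each camera call takes 0.05 s, during which the arm holds its last target.

## Working session

There is one attempt and no reset: what is moved stays moved. The work goes in short steps, Python scripts to look and compute and a tool call to move; the robot and the scene stay as the last step left them, time stands still between calls to the robot, and variables do not carry over. Pictures are saved under pics/ and viewed, and the job is handed in when it is done.

Besides the shell and the picture viewer there is one more tool, called after "Call:" as name(argument=value, ...), one argument or row to a line, values as JSON. servo_tool: Moves the arm, as the interface text tells. Its arguments: {"type":"object","properties":{"commands":{"type":"array","items":{"type":"number"}},"jaw":{"type":"number"},"newtons":{"type":"number"}},"required":["commands"]}

```bash
ls; mkdir -p pics; python3 - <<'E'
from cell import monitor, read_camera, camera_info, env, look_for
import cv2,numpy as np
print(monitor.get_obs())
for c in ["top","side"]:
    p,d=read_camera(c); cv2.imwrite(f"pics/{c}0.png",p[:,:,::-1]); np.savez(f"pics/{c}0.npz",p=p,d=d)
    print(c,camera_info(c))
    for l in ["fixture","handwheel","back_jaw","rear_tab","spring_jaw","front_tab","handle_grip","back_pointer","spring_pointer"] if c=="top" else []:
        print(l,[(x['box'],round(x['conf'],2)) for x in look_for(c,l)[:3]])
print(camera_info("wrist"))
E
```

```text
pics
{'time_s': 0.0, 'qpos': array([-66.22784202,  18.43745208,  -4.01451721,  83.17602561,
         1.29285369,  78.54052071,  -3.26010572]), 'joint_velocities': array([ 0.10368804, -0.09587858,  0.11237585,  0.04745344,  0.04466582,
       -0.02618497, -0.08119621]), 'effort': array([ 1.29868763e-04, -4.91274691e+01, -4.03742613e-01, -3.12516475e+01,
       -6.38633547e-02,  4.40821680e-02,  1.56555138e-04]), 'tool_pos': array([0.25342805, 0.59794993, 0.22146974]), 'tool_rot': array([-1.79891122e+02,  4.05129984e-03,  1.57036124e+02]), 'force': array([-0.55005473,  0.11921242, -0.29168272]), 'wrist_torque': array([ 0.05015601, -0.0207185 , -0.00868986]), 'grip_width': 0.08686722519736431}
top {'camera_matrix': array([[393.60756152,   0.        , 258.21806889],
       [  0.        , 393.60756152, 186.88307559],
       [  0.        ,   0.        ,   1.        ]]), 'k1': 0.02912679583753476, 'R': array([[-0.01896957, -0.9997681 ,  0.01019336],
       [-0.99617857,  0.01803015, -0.08545863],
       [ 0.08525503, -0.01177552, -0.99628958]]), 't': array([0.16824212, 0.60636807, 1.5123995
[... 702 characters left out ...]
[-0.64187695, -0.61904279, -0.45252624],
       [ 0.31789357,  0.32221789, -0.89169463]]), 't': array([-0.27974812,  0.50933292,  1.31350263])}
{'camera_matrix': array([[293.44160465,   0.        , 259.05412164],
       [  0.        , 293.44160465, 197.53536468],
       [  0.        ,   0.        ,   1.        ]]), 'k1': -0.02192411197843928, 'T_tool_cam': array([[-4.23610843e-04, -9.56314255e-01, -2.92340325e-01,
         8.14367815e-02],
       [ 9.99999660e-01, -6.12014418e-04,  5.53010994e-04,
         1.19200685e-03],
       [-7.07768791e-04, -2.92339992e-01,  9.56314189e-01,
        -1.61784933e-01],
       [ 0.00000000e+00,  0.00000000e+00,  0.00000000e+00,
         1.00000000e+00]])}
```

```bash
python3 - <<'E'
import cv2
a=cv2.imread("pics/top0.png"); b=cv2.imread("pics/side0.png")
cv2.imwrite("pics/top0c.png",cv2.resize(a[150:280,150:350],None,fx=4,fy=4,interpolation=cv2.INTER_CUBIC))
E
```

```text
(no output)
```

View pics/top0.png

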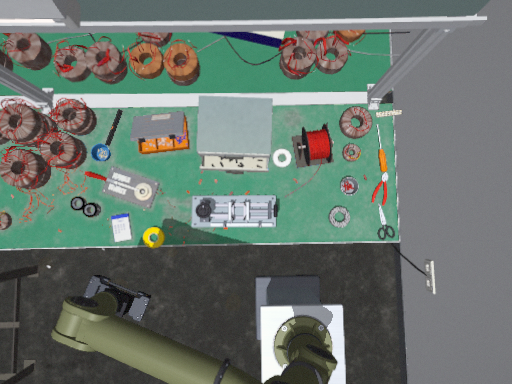

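View pics/side0.png

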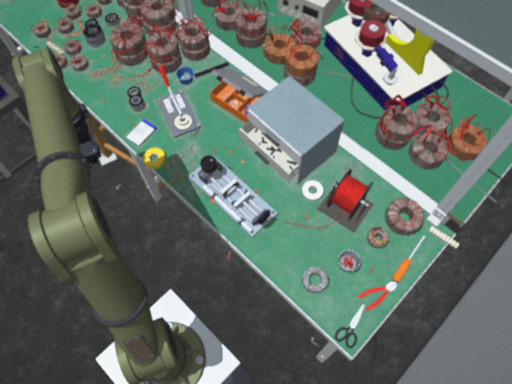

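```bash
ls pics
```

```text
side0.npz
side0.png
top0.npz
top0.png
top0c.png
```

View pics/top0c.png

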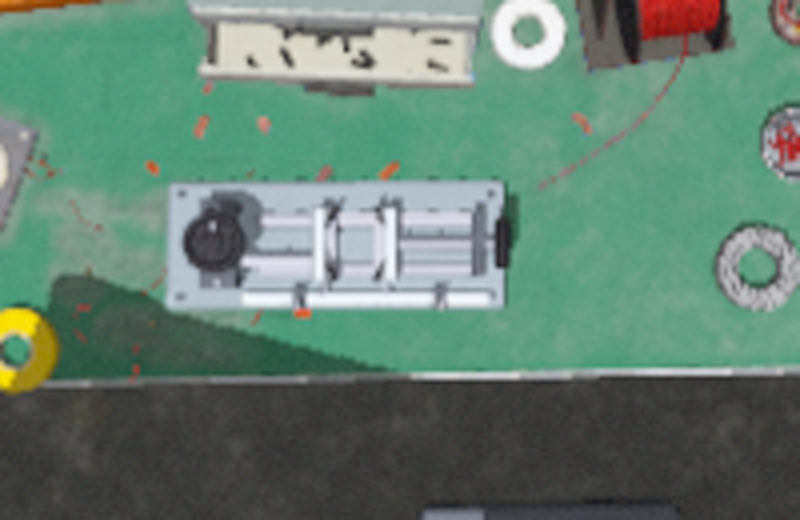

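The top view shows the clamp with the wheel at about (203,210) and the handle at about (276,211). The rail is on the robot side, with tabs near (225,224) and (260,224), and the clamp is nearly axis-aligned.

```bash
cat > h.py <<'E'
from cell import monitor, read_camera, camera_info, env, look_for
import cv2,numpy as np
from scipy.spatial.transform import Rotation as Ro
def cam(name,obs=None):
    ci=camera_info(name)
    if name=="wrist":
        T=np.eye(4);T[:3,:3]=Ro.from_euler('xyz',obs['tool_rot'],degrees=True).as_matrix();T[:3,3]=obs['tool_pos']
        W=T@ci['T_tool_cam']; return ci,W[:3,:3],W[:3,3]
    R=ci['R'];return ci,R.T,-R.T@ci['t']
def ray(name,uv,obs=None):
    ci,R,o=cam(name,obs);K=ci['camera_matrix']
    xd=np.array([(uv[0]-K[0,2])/K[0,0],(uv[1]-K[1,2])/K[1,1]]);x=xd.copy()
    for _ in range(20): x=xd/(1+ci['k1']*(x@x))
    return o,R@np.array([*x,1.])
def at_z(name,uv,z,obs=None):
    o,d=ray(name,uv,obs);return o+d*(z-o[2])/d[2]
def proj(name,X,obs=None):
    ci,R,o=cam(name,obs);c=R.T@(np.asarray(X)-o);x=c[:2]/c[2];x=x*(1+ci['k1']*(x@x));K=ci['camera_matrix']
    return np.array([K[0,0]*x[0]+K[0,2],K[1,1]*x[1]+K[1,2]])
E
python3 - <<'E'
from h import *
f=lambda u,v,z:print((u,v),at_z("top",(150+u/4,150+v/4),z).round(4))
for a in [(213,240,.1),(503,243,.088),(168,184,.012),(503,182,.012),(505,306,.012),(168,308,.012),(320,245,.053),(390,243,.053),(299,297,.03),(440,296,.03)]: f(*a)
E
```

```text
(213, 240) [0.5211 0.3622 0.1   ]
(503, 243) [0.5135 0.0941 0.088 ]
(168, 184) [0.5793 0.4172 0.012 ]
(503, 182) [0.5752 0.0885 0.012 ]
(505, 306) [0.4539 0.0893 0.012 ]
(168, 308) [0.4584 0.4176 0.012 ]
(320, 245) [0.5158 0.2666 0.053 ]
(390, 243) [0.5164 0.1999 0.053 ]
(299, 297) [0.4667 0.2889 0.03  ]
(440, 296) [0.465  0.1529 0.03  ]
```

Call:
servo_tool(
  commands=[-37, -25, 3, 0, 0, 0, -37, -25, 3, 0, 0, 0, -37, -25, 3, 0, 0, 0, -37, -25, 3, 0, 0, 0, -37, -25, 3, 0, 0, 0, -37, -25, 3, 0, 0, 0, -37, -25, 3, 0, 0, 0, -37, -25, 6, 0, 0, -7.5, -37, -25, 6, 0, 0, -7.5, -37, -25, 6, 0, 0, -7.5],
)

```text
time_s: 1.55
tool_pos: [0.511, 0.2333, 0.184]
tool_rot: [180.0, 0.0, 179.8]
force: [0.2, 0.4, 0.3]
grip_width: 0.0874
```

Call:
servo_tool(
  commands=[0, 0, 0, 0, 0, 0, 0, 0, 0, 0, 0, 0],
)

```text
time_s: 1.75
tool_pos: [0.5109, 0.2339, 0.1834]
tool_rot: [180.0, -0.0, 179.3]
force: [-0.2, 2.4, 0.5]
grip_width: 0.0871
```

```bash
cat > snap.py <<'E'
from h import *
import sys,pickle
n=sys.argv[1]
o=monitor.get_obs(); p,d=read_camera("wrist")
cv2.imwrite(f"pics/{n}.png",p[:,:,::-1]); pickle.dump((o,p,d),open(f"pics/{n}.pkl","wb"))
print(o['time_s'],o['tool_pos'].round(4),o['tool_rot'].round(2),o['qpos'].round(1),o['force'].round(2))
for l in sys.argv[2:]: print(l,[(np.round(x['box'],1),round(x['conf'],2)) for x in look_for("wrist",l)[:3]])
E
python3 snap.py w1
```

```text
1.75 [0.5109 0.2339 0.1834] [ 1.8000e+02 -2.0000e-02  1.7931e+02] [-37.8   8.9  11.6  99.4  -1.9  71.9  63.6] [-0.17  2.36  0.49]
```

View pics/w1.png

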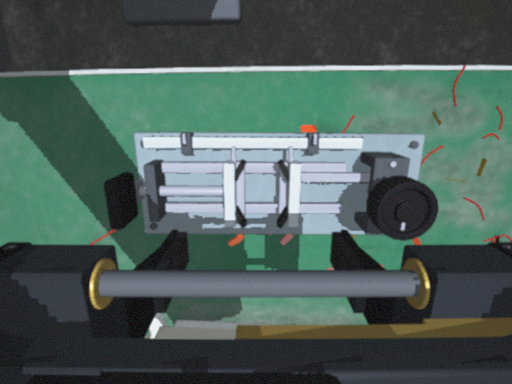

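```bash
python3 - <<'E'
from h import *
a=cv2.imread("pics/w1.png")
cv2.imwrite("pics/w1c.png",cv2.resize(a[120:220,165:335],None,fx=4.7,fy=4.7,interpolation=cv2.INTER_CUBIC))
E
```

```text
(no output)
```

View pics/w1c.png

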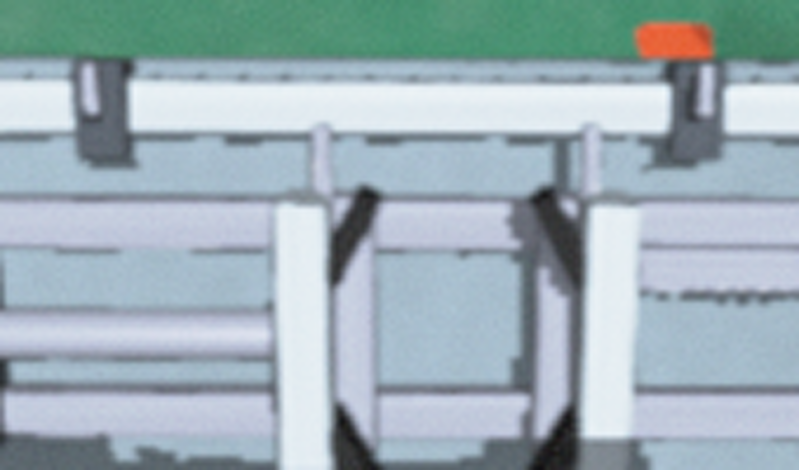

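```bash
python3 - <<'E'
from h import *
import pickle
o,p,d=pickle.load(open("pics/w1.pkl","rb"))
ci,R,t=cam("wrist",o)
def dep(u,v):
    _,dr=ray("wrist",(u,v),o); return (t+dr*d[int(round(v)),int(round(u))]).round(4)
for u,v in [(315.2,139),(184.1,138.7),(290.7,149),(233,149),(260,142),(404,190),(118,185),(290,180),(228,180)]: print((u,v),dep(u,v))
L=lambda c,z:at_z("wrist",(165+c[0]/4.7,120+c[1]/4.7),z,o)
for z in(.03,.036,.042):
  print(z,[L(c,z).round(4) for c in[(706,90),(90,88)]])
print([L(c,.037).round(4) for c in[(591,128),(320,128)]])
for uv in [(404,208)]: print(at_z("wrist",(402,208),.1,o))
def box(l): print(l,[(np.round(x['box'],1),round(x['conf'],2)) for x in look_for("wrist",l)[:3]])
box("rear_tab");box("handwheel");box("handle_grip")
E
```

```text
(315.2, 139) [0.4617 0.2948 0.0349]
(184.1, 138.7) [0.4594 0.1584 0.037 ]
(290.7, 149) [0.4714 0.269  0.0382]
(233, 149) [0.4705 0.2089 0.0388]
(260, 142) [0.4654 0.2371 0.0233]
(404, 190) [0.5014 0.365  0.0941]
(118, 185) [0.4962 0.1053 0.0838]
(290, 180) [0.5013 0.2675 0.0516]
(228, 180) [0.5002 0.2039 0.0527]
0.03 [array([0.4624, 0.2957, 0.03  ]), array([0.4601, 0.1567, 0.03  ])]
0.036 [array([0.4617, 0.2946, 0.036 ]), array([0.4595, 0.1582, 0.036 ])]
0.042 [array([0.4611, 0.2935, 0.042 ]), array([0.459 , 0.1597, 0.042 ])]
[array([0.4697, 0.2692, 0.037 ]), array([0.4689, 0.2089, 0.037 ])]
[0.51629772 0.36245371 0.1       ]
rear_tab [(array([307.6, 132.1,  11.9,  20.8]), 0.81)]
handwheel [(array([365.4, 174.9,  69.8,  67. ]), 0.84)]
handle_grip [(array([104.4, 151.5, 142.8,  76.9]), 0.8)]
```

```bash
python3 - <<'E'
from h import *
import pickle
o,p,d=pickle.load(open("pics/w1.pkl","rb"))
ci,R,t=cam("wrist",o)
def cloud(u0,u1,v0,v1,zl,zh):
    P=[]
    for v in range(v0,v1):
        for u in range(u0,u1):
            if d[v,u]>0:
                _,dr=ray("wrist",(u,v),o);P.append(t+dr*d[v,u])
    P=np.array(P);return P[(P[:,2]>zl)&(P[:,2]<zh)]
P=cloud(355,445,165,245,.094,.106)
c,r=cv2.minEnclosingCircle(P[:,:2].astype(np.float32));print(c,r,len(P),np.percentile(P,[2,50,98],axis=0).round(4))
P=cloud(95,145,160,235,.083,.095);print(np.percentile(P,[2,50,98],axis=0).round(4))
E
```

```text
Traceback (most recent call last):
  File "h.py", line 11, in ray
    ci,R,o=cam(name,obs);K=ci['camera_matrix']
           ~~~^^^^^^^^^^
  File "h.py", line 5, in cam
    ci=camera_info(name)
ValueError: time passes only in moves, steps and waits
```

```bash
sed -i 's/^def cam(/import functools\n_ci=functools.lru_cache(None)(camera_info)\ndef cam(/; s/    ci=camera_info(name)/    ci=_ci(name)/' h.py; python3 - <<'E'
from h import *
import pickle
o,p,d=pickle.load(open("pics/w1.pkl","rb"))
ci,R,t=cam("wrist",o)
def cloud(u0,u1,v0,v1,zl,zh):
    P=[]
    for v in range(v0,v1):
        for u in range(u0,u1):
            if d[v,u]>0:
                _,dr=ray("wrist",(u,v),o);P.append(t+dr*d[v,u])
    P=np.array(P);return P[(P[:,2]>zl)&(P[:,2]<zh)]
P=cloud(355,445,165,245,.094,.106)
c,r=cv2.minEnclosingCircle(P[:,:2].astype(np.float32));print(c,r,len(P),np.percentile(P,[2,50,98],axis=0).round(4))
P=cloud(95,145,160,235,.083,.095);print(np.percentile(P,[2,50,98],axis=0).round(4))
print(monitor.get_obs()['time_s'])
E
```

```text
(0.5199354887008667, 0.3672519326210022) 0.028675438836216927 2900 [[0.4937 0.3411 0.0942]
 [0.5191 0.3673 0.0987]
 [0.5447 0.3922 0.1008]]
[[0.492  0.0925 0.0833]
 [0.5147 0.0997 0.0867]
 [0.5378 0.1047 0.0885]]
1.95
```

Call:
servo_tool(
  commands=[-3, 44, 15, 0, 0, 0, -3, 44, 20, 0, 0, 0, -3, 44, 20, 0, 0, 0, 0, 0, 0, 0, 0, -8.3, 0, 0, 0, 0, 0, -8.3, 0, 0, 0, 0, 0, -8.3, 0, 0, 0, 0, 0, 0, 0, 0, 0, 0, 0, 0],
)

```text
time_s: 2.75
tool_pos: [0.5198, 0.3678, 0.1288]
tool_rot: [180.0, 0.0, -155.7]
force: [-0.5, -0.7, 0.6]
grip_width: 0.0868
```

```bash
python3 snap.py w2
```

```text
2.75 [0.5198 0.3678 0.1288] [ 1.7997e+02  1.0000e-02 -1.5569e+02] [-41.   20.    4.2  92.1  -1.6  68.   77.8] [-0.5  -0.72  0.56]
```

View pics/w2.png

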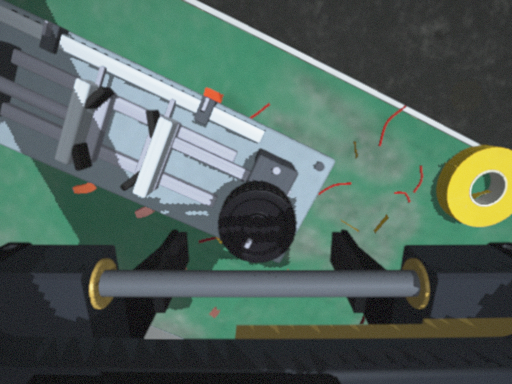

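```bash
python3 - <<'E'
from h import *
import pickle
o,p,d=pickle.load(open("pics/w2.pkl","rb"))
print(at_z("wrist",(258,217),.1,o), proj("wrist",[*o['tool_pos'][:2],.1],o))
E
```

```text
[0.51232796 0.36530697 0.1       ] [256.85958021 227.40191081]
```

```bash
python3 - <<'E'
from h import *
import pickle
o,p,d=pickle.load(open("pics/w2.pkl","rb"))
ci,R,t=cam("wrist",o)
P=[];U=[]
for v in range(170,280):
    for u in range(200,320):
        if d[v,u]>0:
            _,dr=ray("wrist",(u,v),o);X=t+dr*d[v,u]
            if .094<X[2]<.106:P.append(X);U.append((u,v))
P=np.array(P);print(cv2.minEnclosingCircle(P[:,:2].astype(np.float32)),np.percentile(U,[1,50,99],axis=0))
E
```

```text
((0.5196957588195801, 0.36787378787994385), 0.02844971977174282) [[220. 190.]
 [257. 225.]
 [294. 260.]]
```

Centred to within a millimetre. I'll go down and grip.

Call:
servo_tool(
  commands=[0, 0, 30, 0, 0, 0, 0, 0, 30, 0, 0, 0, 0, 0, 0, 0, 0, 0],
)

```text
time_s: 3.1
tool_pos: [0.5173, 0.3651, 0.0643]
tool_rot: [-179.9, -0.5, -155.7]
force: [-1.6, -1.1, 0.0]
grip_width: 0.0871
```

Call:
servo_tool(
  commands=[0, 0, 0, 0, 0, 0, 0, 0, 0, 0, 0, 0, 0, 0, 0, 0, 0, 0, 0, 0, 0, 0, 0, 0, 0, 0, 0, 0, 0, 0],
  jaw=40,
  newtons=35,
)

```text
time_s: 3.6
tool_pos: [0.521, 0.3668, 0.0695]
tool_rot: [-180.0, 0.1, -155.6]
force: [3.1, -8.6, 3.3]
grip_width: 0.0551
```

Call:
servo_tool(
  commands=[0, 0, 0, 0, 0, 4, 0, 0, 0, 0, 0, 6, 0, 0, 0, 0, 0, 6, 0, 0, 0, 0, 0, 6, 0, 0, 0, 0, 0, 6, 0, 0, 0, 0, 0, 6, 0, 0, 0, 0, 0, 6, 0, 0, 0, 0, 0, 6, 0, 0, 0, 0, 0, 4, 0, 0, 0, 0, 0, 0],
)

```text
time_s: 4.6
tool_pos: [0.5211, 0.3663, 0.0695]
tool_rot: [-180.0, 0.1, 154.4]
force: [-0.7, -2.5, 5.2]
grip_width: 0.0544
```

```bash
python3 snap.py w3
```

```text
4.6 [0.5211 0.3663 0.0695] [-1.8000e+02  7.0000e-02  1.5439e+02] [-47.6  23.3  12.6  95.4  -5.5  61.8  31. ] [-0.69 -2.55  5.19]
```

View pics/w3.png

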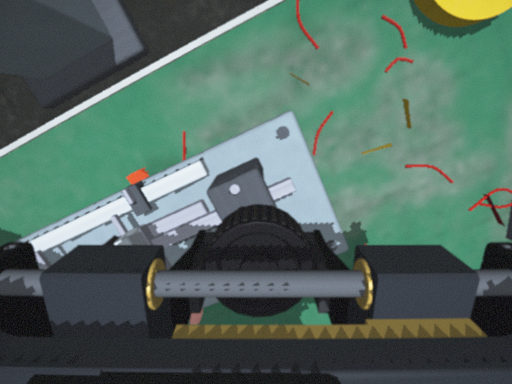

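Call:
servo_tool(
  commands=[0, 0, 0, 0, 0, 5, 0, 0, 0, 0, 0, 7, 0, 0, 0, 0, 0, 7, 0, 0, 0, 0, 0, 7, 0, 0, 0, 0, 0, 7, 0, 0, 0, 0, 0, 7, 0, 0, 0, 0, 0, 7, 0, 0, 0, 0, 0, 7, 0, 0, 0, 0, 0, 7, 0, 0, 0, 0, 0, 7],
)

```text
time_s: 5.65
tool_pos: [0.5206, 0.3659, 0.0695]
tool_rot: [-180.0, 0.1, 86.2]
force: [-2.7, -4.2, 6.9]
grip_width: 0.0543
```

Call:
servo_tool(
  commands=[0, 0, 0, 0, 0, 7, 0, 0, 0, 0, 0, 7, 0, 0, 0, 0, 0, 7, 0, 0, 0, 0, 0, 6, 0, 0, 0, 0, 0, 0, 0, 0, 0, 0, 0, 0],
)

```text
time_s: 6.25
tool_pos: [0.5203, 0.366, 0.0694]
tool_rot: [-180.0, 0.1, 59.5]
force: [-2.9, -4.4, 7.7]
grip_width: 0.0543
```

```bash
python3 snap.py w4; python3 - <<'E'
from h import *
p,d=read_camera("top"); cv2.imwrite("pics/top4c.png",cv2.resize(p[190:240,180:290,::-1],None,fx=7,fy=7,interpolation=cv2.INTER_CUBIC))
E
```

```text
6.25 [0.5203 0.366  0.0694] [-1.7999e+02  7.0000e-02  5.9490e+01] [-60.9  25.2  29.5  95.9 -13.7  62.6 -57.8] [-2.86 -4.37  7.73]
```

View pics/w4.png

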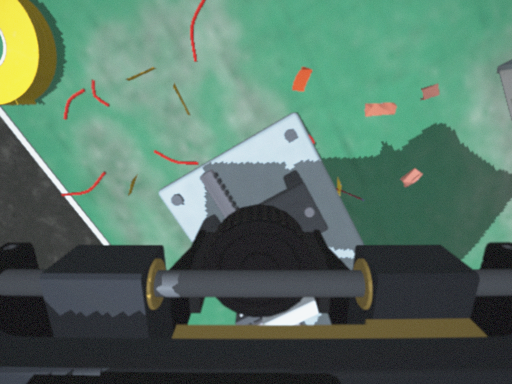

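View pics/top4c.png

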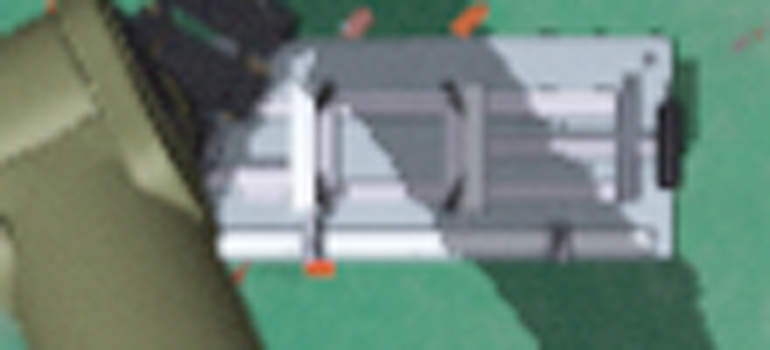

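Call:
servo_tool(
  commands=[0, 0, 0, 0, 0, 0, 0, 0, 0, 0, 0, 0, 0, 0, 0, 0, 0, 0, 0, 0, 0, 0, 0, 0, 0, 0, -30, 0, 0, 0, 0, 0, -40, 0, 0, 0, 0, 0, -40, 0, 0, -6, 0, 0, 0, 0, 0, -8, 0, 0, 0, 0, 0, -8, 0, 0, 0, 0, 0, -8],
  jaw=87,
)

```text
time_s: 7.35
tool_pos: [0.5204, 0.3673, 0.1789]
tool_rot: [180.0, -0.0, 89.8]
force: [0.2, -0.4, -0.8]
grip_width: 0.0871
```

Call:
servo_tool(
  commands=[0, 0, 0, 0, 0, -8, 0, 0, 0, 0, 0, -8, 0, 0, 0, 0, 0, -8, 0, 0, 0, 0, 0, -8, 0, 0, 0, 0, 0, -8, 0, 0, 0, 0, 0, -8, 0, 0, 0, 0, 0, -8, 0, 0, 0, 0, 0, -8, 0, 0, 0, 0, 0, -8, 0, 0, 0, 0, 0, -8],
)

```text
time_s: 8.35
tool_pos: [0.5203, 0.3671, 0.1784]
tool_rot: [180.0, -0.0, 169.8]
force: [-0.8, -0.7, -0.4]
grip_width: 0.0869
```

Call:
servo_tool(
  commands=[0, -40, 0, 0, 0, -8, 0, -50, 0, 0, 0, -3, 0, -30, 0, 0, 0, 0, 0, 0, 0, 0, 0, 0, 0, 0, 0, 0, 0, 0],
)

```text
time_s: 8.85
tool_pos: [0.5112, 0.2475, 0.1788]
tool_rot: [179.9, 0.0, -179.6]
force: [0.4, 0.9, 0.1]
grip_width: 0.0874
```

```bash
python3 snap.py w5 rear_tab front_tab; python3 - <<'E'
import cv2
a=cv2.imread("pics/w5.png")
cv2.imwrite("pics/w5c.png",cv2.resize(a[110:230,160:360],None,fx=4,fy=4,interpolation=cv2.INTER_CUBIC))
E
```

```text
8.85 [0.5112 0.2475 0.1788] [ 1.7993e+02  2.0000e-02 -1.7964e+02] [-43.3   9.9  16.6  99.1  -3.   71.4  64.4] [0.42 0.88 0.06]
rear_tab [(array([296.5, 132.9,  11.7,  21.1]), 0.53)]
front_tab [(array([167.4, 131.3,  13.2,  22.4]), 0.57)]
```

View pics/w5.png

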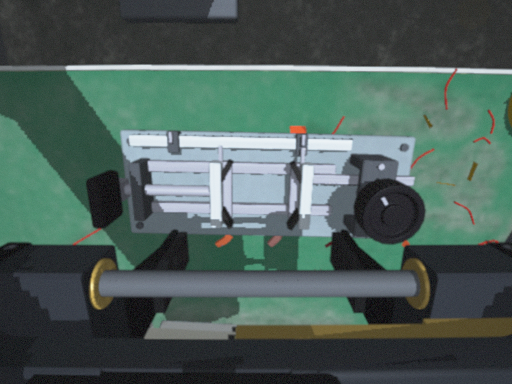

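View pics/w5c.png

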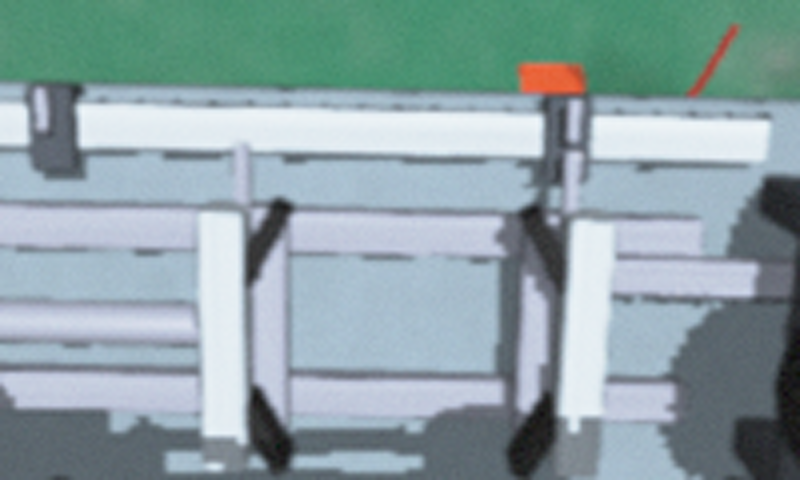

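```bash
python3 - <<'E'
from h import *
import pickle
o,p,d=pickle.load(open("pics/w5.pkl","rb"))
L=lambda c,z:at_z("wrist",(160+c[0]/4,110+c[1]/4),z,o).round(4)
for n,c,z in[("rr",(574,120),.036),("bp",(571.5,156),.037),("fr",(41,110),.036),("sp",(241,150),.037),("bp base",(571,205),.037),("sp base",(242,205),.037)]:print(n,L(c,z))
ci,R,t=cam("wrist",o);P=[]
for v in range(165,240):
    for u in range(80,130):
        if d[v,u]>0:
            _,dr=ray("wrist",(u,v),o);X=t+dr*d[v,u]
            if .083<X[2]<.095:P.append(X)
print(np.percentile(P,[1,50,99],axis=0).round(4))
E
```

```text
rr [0.4617 0.2946 0.036 ]
bp [0.4707 0.2942 0.037 ]
fr [0.4598 0.1581 0.036 ]
sp [0.4697 0.2091 0.037 ]
bp base [0.4835 0.2947 0.037 ]
sp base [0.4839 0.2089 0.037 ]
[[0.4914 0.0929 0.0832]
 [0.5138 0.1003 0.0867]
 [0.5389 0.1057 0.0888]]
```

Call:
servo_tool(
  commands=[-1, -40, 0, 0, 0, 1, -1, -50, 0, 0, 0, 0, -1, -40, 20, 0, 0, 0, 0, -18, 20, 0, 0, 0, 0, 0, 20, 0, 0, 0, 0, 0, 20, 0, 0, 0, 0, 0, 0, 0, 0, 0, 0, 0, 0, 0, 0, 0],
)

```text
time_s: 9.8
tool_pos: [0.5134, 0.1007, 0.0986]
tool_rot: [-180.0, -0.0, 179.5]
force: [0.5, -0.3, 0.4]
grip_width: 0.087
```

```bash
python3 snap.py w6
```

```text
9.8 [0.5134 0.1007 0.0986] [-1.7998e+02 -2.0000e-02  1.7954e+02] [-34.7   8.9  22.4 110.4  -3.8  61.5  78.9] [ 0.5  -0.34  0.39]
```

View pics/w6.png

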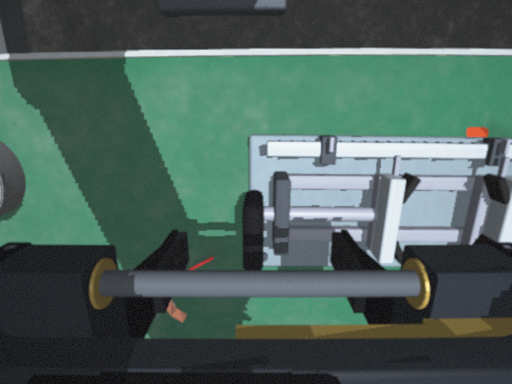

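Call:
servo_tool(
  commands=[0, 0, 20, 0, 0, 0, 0, 0, 20, 0, 0, 0, 0, 0, 0, 0, 0, 0],
)

```text
time_s: 10.15
tool_pos: [0.5122, 0.1, 0.0576]
tool_rot: [-179.9, -0.1, 179.5]
force: [-0.5, -0.3, 0.5]
grip_width: 0.0873
```

Call:
servo_tool(
  commands=[0, 0, 0, 0, 0, 0, 0, 0, 0, 0, 0, 0, 0, 0, 0, 0, 0, 0, 0, 0, 0, 0, 0, 0, 0, 0, 0, 0, 0, 0, 0, 0, 0, 0, 0, 0, 0, 0, 0, 0, 0, 0],
  jaw=2,
  newtons=40,
)

```text
time_s: 10.85
tool_pos: [0.5133, 0.0997, 0.0587]
tool_rot: [180.0, 0.0, 179.4]
force: [0.1, 0.4, -0.6]
grip_width: 0.0388
```

Call:
servo_tool(
  commands=[0, 0, 0, 0, 0, 0, 0, 0, 0, 0, 0, 0, 0, 0, 0, 0, 0, 0, 0, 0, 0, 0, 0, 0, 0, 0, 0, 0, 0, 0],
)

```text
time_s: 11.35
tool_pos: [0.5132, 0.0965, 0.0585]
tool_rot: [-179.8, -0.0, 179.3]
force: [-0.9, -6.0, 1.9]
grip_width: 0.0136
```

Call:
servo_tool(
  commands=[0, -5, 0, 0, 0, 0, 0, -8, 0, 0, 0, 0, 0, -8, 0, 0, 0, 0, 0, -8, 0, 0, 0, 0, 0, -8, 0, 0, 0, 0, 0, -6, 0, 0, 0, 0, 0, -4, 0, 0, 0, 0, 0, 0, 0, 0, 0, 0, 0, 0, 0, 0, 0, 0],
)

```text
time_s: 12.25
tool_pos: [0.5126, 0.0566, 0.0585]
tool_rot: [179.7, 0.0, 179.5]
force: [-1.1, 8.5, -2.3]
grip_width: 0.0137
```

```bash
python3 snap.py w7; python3 - <<'E'
import cv2
a=cv2.imread("pics/w7.png")
cv2.imwrite("pics/w7c.png",cv2.resize(a[120:240,330:512],None,fx=4,fy=4,interpolation=cv2.INTER_CUBIC))
E
```

```text
12.25 [0.5126 0.0566 0.0585] [179.73   0.   179.54] [-30.9  10.9  23.9 113.5  -5.6  56.6  85.2] [-1.13  8.45 -2.28]
```

View pics/w7.png

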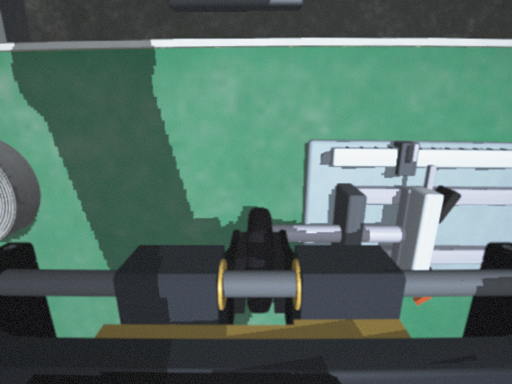

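View pics/w7c.png

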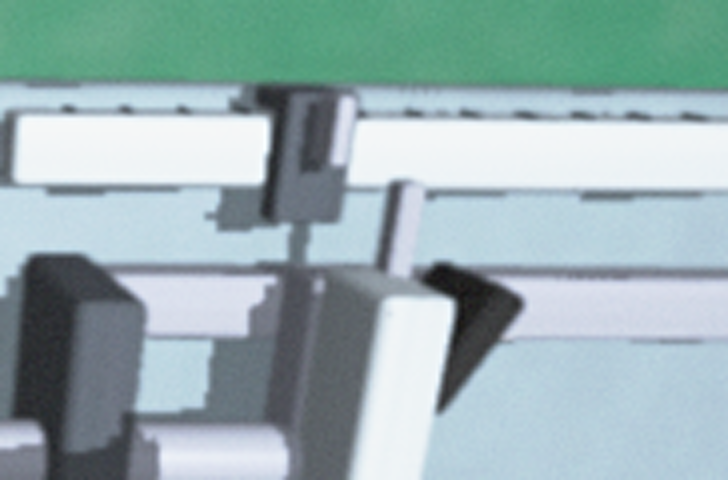

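```bash
python3 - <<'E'
from h import *
import pickle
o,p,d=pickle.load(open("pics/w7.pkl","rb"))
L=lambda c,z:at_z("wrist",(330+c[0]/4,120+c[1]/4),z,o).round(4)
for n,c in[("fr",(345,125)),("sp",(408,187)),("sp base",(399,270))]:print(n,[L(c,z) for z in(.034,.036,.038,.039)])
for c in[(345,125),(408,190),(399,250)]:
    u,v=330+c[0]/4,120+c[1]/4;ci,R,t=cam("wrist",o);_,dr=ray("wrist",(u,v),o);print(t+dr*d[int(round(v)),int(round(u))])
E
```

```text
fr [array([0.4588, 0.1592, 0.034 ]), array([0.4585, 0.1581, 0.036 ]), array([0.4582, 0.157 , 0.038 ]), array([0.458 , 0.1565, 0.039 ])]
sp [array([0.4689, 0.1711, 0.034 ]), array([0.4685, 0.1699, 0.036 ]), array([0.4681, 0.1687, 0.038 ]), array([0.4679, 0.1681, 0.039 ])]
sp base [array([0.4829, 0.1719, 0.034 ]), array([0.4823, 0.1706, 0.036 ]), array([0.4818, 0.1694, 0.038 ]), array([0.4815, 0.1688, 0.039 ])]
[0.45841113 0.15785929 0.03649049]
[0.46841927 0.16823648 0.03883627]
[0.47821881 0.16837918 0.03881645]
```

Call:
servo_tool(
  commands=[0, -4, 0, 0, 0, 0, 0, -4, 0, 0, 0, 0, 0, -3, 0, 0, 0, 0, 0, 0, 0, 0, 0, 0, 0, 0, 0, 0, 0, 0, 0, 0, 0, 0, 0, 0, 0, 0, 0, 0, 0, 0],
)

```text
time_s: 13.0
tool_pos: [0.5124, 0.0464, 0.0585]
tool_rot: [179.7, -0.0, 179.6]
force: [0.9, 9.8, -1.4]
grip_width: 0.0137
```

```bash
python3 snap.py w8 back_pointer; python3 - <<'E'
import cv2
from h import *
a=cv2.imread("pics/w8.png")
cv2.imwrite("pics/w8c.png",cv2.resize(a[120:240,330:512],None,fx=4,fy=4,interpolation=cv2.INTER_CUBIC))
p,d=read_camera("top"); cv2.imwrite("pics/top8c.png",cv2.resize(p[190:240,180:290,::-1],None,fx=7,fy=7,interpolation=cv2.INTER_CUBIC))
E
```

```text
13.0 [0.5124 0.0464 0.0585] [ 1.7969e+02 -1.0000e-02  1.7958e+02] [-30.2  10.8  24.3 113.7  -5.7  56.6  86.5] [ 0.91  9.76 -1.35]
back_pointer [(array([248.8, 163.3, 213.6, 150.5]), 0.3)]
```

View pics/w8c.png

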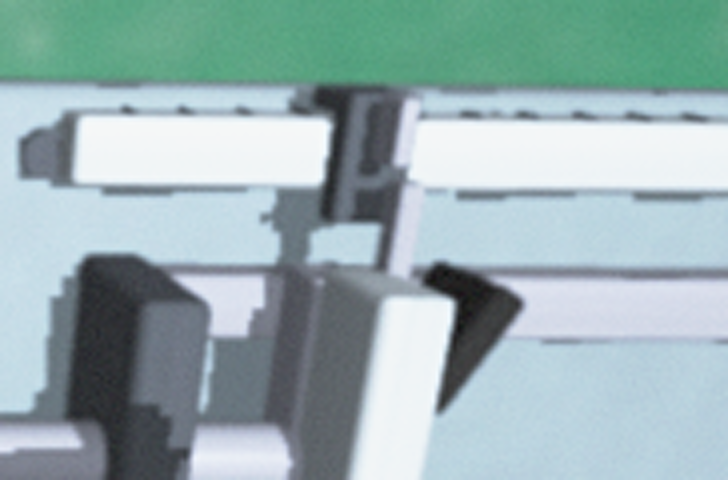

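View pics/top8c.png

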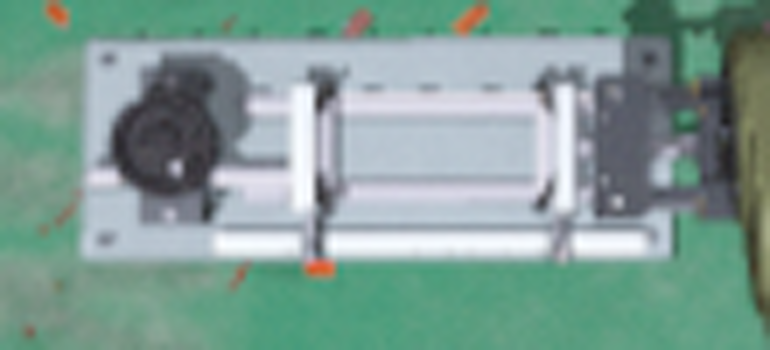

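```bash
python3 - <<'E'
from h import *
import pickle
o,p,d=pickle.load(open("pics/w8.pkl","rb"))
L=lambda c,z:at_z("wrist",(330+c[0]/4,120+c[1]/4),z,o).round(4)
for n,c in[("fr",(405,130)),("sp",(409,187)),("sp base",(399,270))]:print(n,[L(c,z) for z in(.036,.037,.038)])
E
```

```text
fr [array([0.4591, 0.1577, 0.036 ]), array([0.4589, 0.1571, 0.037 ]), array([0.4588, 0.1565, 0.038 ])]
sp [array([0.4682, 0.1598, 0.036 ]), array([0.468 , 0.1592, 0.037 ]), array([0.4678, 0.1586, 0.038 ])]
sp base [array([0.4821, 0.1604, 0.036 ]), array([0.4818, 0.1598, 0.037 ]), array([0.4815, 0.1592, 0.038 ])]
```

Call:
servo_tool(
  commands=[0, 0, 0, 0, 0, 0, 0, 0, 0, 0, 0, 0, 0, 0, 0, 0, 0, 0, 0, 0, 0, 0, 0, 0],
)

```text
time_s: 13.55
tool_pos: [0.5125, 0.0464, 0.0585]
tool_rot: [179.7, -0.0, 179.6]
force: [0.7, 10.0, -2.1]
grip_width: 0.0138
```

Call:
servo_tool(
  commands=[0, -1, 0, 0, 0, 0, 0, 0, 0, 0, 0, 0, 0, 0, 0, 0, 0, 0, 0, 0, 0, 0, 0, 0, 0, 0, 0, 0, 0, 0],
)

```text
time_s: 14.05
tool_pos: [0.5124, 0.0456, 0.0585]
tool_rot: [179.7, -0.0, 179.6]
force: [-0.8, 10.0, -1.0]
grip_width: 0.0138
```

```bash
python3 snap.py w9; python3 - <<'E'
import cv2
from h import *
a=cv2.imread("pics/w9.png")
cv2.imwrite("pics/w9c.png",cv2.resize(a[120:240,330:512],None,fx=4,fy=4,interpolation=cv2.INTER_CUBIC))
E
```

```text
14.05 [0.5124 0.0456 0.0585] [ 1.7968e+02 -1.0000e-02  1.7959e+02] [-30.1  10.8  24.3 113.7  -5.7  56.6  86.6] [-0.83 10.04 -0.99]
```

View pics/w9c.png

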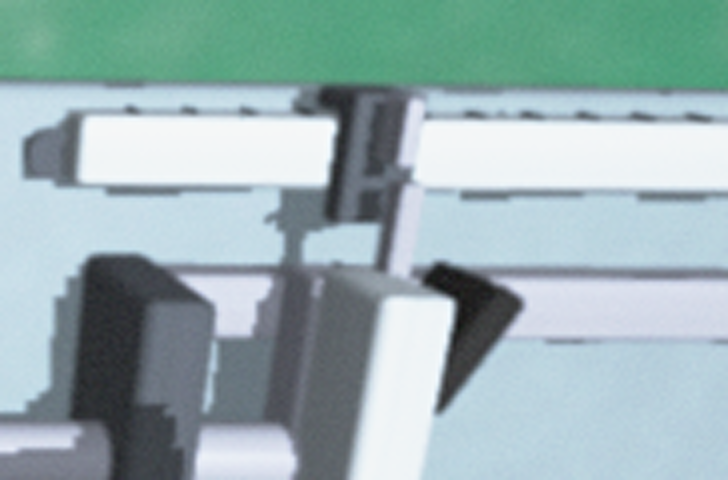

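The front ridge (about (410,130) in the crop) lines up with the pointer (409,187). The top view showed the back pointer in line with the rear tab. Grip and pull are steady at about 10 N, so I'm handing in.

```bash
python3 - <<'E'
from cell import env
print(env.sign_off())
E
```

```text
the job is handed in; nothing more can be done
None
```

Both pointers are level with their tabs, and the arm is still holding the spring jaw out so you can drop the core in.

- **Back jaw:** I gripped the handwheel from above and wound it about 145° clockwise, moving the jaw about 25 mm. A close wrist-camera check after letting go put its pointer about 0.4 mm from the rear ridge (limit 4 mm). A later view from the top camera still showed them in line.
- **Spring jaw:** I gripped the black handle and pulled it out about 50 mm in all. At the last measurement the pointer was 1 to 2 mm short of the front ridge, so I pulled 1 mm further. I judged the final position only by eye, from a close-up that showed the two in line.
- **Hold:** The wrist force along the track was steady at about 10 N against the spring, with the fingers closed on the handle.

I handed the job in at about 14 s of the 53 s allowed. I did no separate check on the core, tub, tape and small toroid, but no arm path went near them. No checks failed. The two depth estimates of the handwheel's centre differed from the first top-camera estimate by about 5 mm. I used the depth values, and the grip was centred.

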